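# Open the gauge box against its sprung lid stop and put the gauge block away

## Robot

A 6-joint arm with a two-finger parallel gripper is mounted at the origin on a cart in front of the work surface, level with it; the furniture and walls round the work are solid. World frame = base frame: x ahead of the robot, y to its left, z up, the work surface at z = 0. Lengths are in mm, angles in rad, forces in N, time in s.
With the tool pointing down it reaches from about 400 to 925 mm from the base axis. Payload 12.5 kg.
Tool frame: the origin (TCP) lies on the centre line of the jaws, within the pads' length; the fingertips stand 14 mm ahead of it and the grasp point (between the pads) lies 5 mm behind it; z points along the fingers, x is the direction in which the jaws open and shut, and the axes are right-handed (so a half turn about z gives the same grasp; the last joint's range is limited). The gripper opens to 95 mm and grips with 3 to 60 N. Pads are 20 mm wide; open, the fingers measure 119 mm over their backs; the gripper's body (75 mm by 180 mm) begins 59 mm behind the grasp point.
Start: joints at [1.117, 0.491, 1.559, -0, 1.092, -0.106], TCP at [213.003, 587.601, 228.661] pointing down, gripper open.
Joint ranges: [-3.1, 3.1], [-0.84, 2.19], [0.05, 2.79], [-1.13, 4.28], [0.06, 2.93], [-2.69, 2.69]. Speed limits (rad/s): [2.22, 2.22, 2.79, 3.14, 3.14, 3.14].

## Interface

Orientations are given as [roll, pitch, yaw] about the fixed x, y, z axes, in that order (R = Rz(yaw) Ry(pitch) Rx(roll)).
In Python, from cell import state, read_camera, job_done gives the robot as it stands.
- The arm moves only by the shell command python3 -m handwheel 'ROWS'. ROWS is JSON, a list of rows, each an object of numbers: "hand": the finger opening in m, from 0 to 0.0951; "x", "y", "z": the shift along the world's x, y, z in m; "spin": the turn about the world's z in units of 5 degrees (1.0 is 5 degrees). In form: [{"hand": .., "x": .., "y": .., "z": .., "spin": ..}, ...]. A call has 1 to 20 rows; each row is the pose to reach, as a shift and turn from the pose commanded when the call began; what a row does not reach only later rows make up. A row lasts 1/12 s, in which the tool goes at most 41.7 mm and 7.16 degrees, less where a joint would pass 70% of its speed; a pose out of reach is approached as far as the arm can. A call with a gripper value outside its range is refused whole. The fingers move at their own pace and stop on an object; the grip force is fixed at half the most. Time passes only in rows, so rows that repeat a pose let the fingers close. It gives the time, the measured TCP pose, the force and the opening at its end, in the units of the state.
- state(): the state, without advancing time (a new reading comes with each control period).
- read_camera(name): name is "scene" or "side" or "wrist"; returns a dict with "img" (480x640x3 uint8, red, green, blue), "fx", "fy", "cx", "cy" (pixels), "T" (4x4, takes a point from camera to world coordinates). Camera axes: x right, y down, z forward; pixel columns grow to the right and rows downward; lengths in mm; the calibration is good to about 2 mm. The wrist camera is an equidistant fisheye: a pixel r from the principal point sees the ray r / f radians off the axis. A picture is of the moment at which its call begins. There is no depth.
- job_done(): hands the job in, once; it reports no verdict.
The state is a dict: "t": time; "joints": joint angles; "qvel": joint speeds; "tau": joint torques, N m; "eef_pos": TCP position; "tcp_rot": TCP orientation; "ft_force": force on the tool from outside, world axes, zero at the start; "moment": the same for the moment, N m; "opening": opening from 0.0 (shut) to 1.0 (fully open).
Only numpy, scipy, OpenCV 4.12 (cv2) and the standard library are available. Lean on these libraries where they do the work, as an engineer would, in place of code of your own. Each camera call takes 0.05 s, during which the arm holds its last target. There are 200 camera calls.

## Task

Open the pale wooden gauge box that has the steel bow pull, by that pull, until the lid meets the rubber-tipped stop standing behind it, pressing it only lightly (the stop must never be pressed with more than 12 N), and leave the lid resting against the stop. Then lay the steel gauge block down on the floor of the open box without dropping it. Leave the gear, the bush and the loupe where they are.

Things in the scene. Friction and masses are not known exactly. Their poses are not given: they have to be found in the camera images.
- box_hinge (a point): Middle of the hinge axis of the pale wooden, green-lined gauge box that has the steel pull (126 deep, 200 wide, 60 high with lid; fixed). The axis is level, along this frame's y, at the top rear of the box, 40 above the table; x points from the pull side to the rear of the box, z up. The box front is 128 in front (-x) of this point.
- box_floor (a point): Centre of the box's inner floor, 6 above the table; x to the rear, y along the 200 width, z up. The clear inside is 106 (x) by 180 (y), walls 10 thick with their rim 34 above the floor.
- gauge_box_lid (a joint): Lid hinge angle, rad: 0 closed, 1.57 upright, grows as the front edge rises. Lid 0.18 kg with pull, 20 thick. Let go low, it falls shut; from about 1.1 up, hinge friction (0.075 N m) keeps it where it is left, even past upright, so it does not fall onto the stop by itself. It meets the stop somewhere from 1.58 to 1.9, different each time; the hinge itself ends at 2.0.
- pull_bar (a point): Middle of the lid's steel bow pull: a round bar 8 thick, 76 long along y, 39 in front of the lid's front edge (35 free behind it), 50 above the table when closed. It turns with the lid: at lid angle a it lies -0.167 cos a + 0.010 sin a (m) along x and 0.167 sin a + 0.010 cos a up from the hinge axis. A bar pinched between two fingers can turn between them.
- gauge_box: The box as a whole, with its lid; origin at the centre of the box's underside on the table, x to the rear (hinge side), z up.
- lid_stop: Grey steel stand fixed behind the box, 131 high, base 75 x 70; origin at the foot of its post. A set screw 115 above the table carries a sprung rubber tip (16 across, 2500 N/m, 8 travel) facing the back of the open lid. The tip stands 40 to 58 in front (-x) of this origin, not reported: feel for it. It takes about 2.2 times the level force put on the pull.
- block_center (a point): Centre of the plain lapped steel gauge block, 18 (x) x 90 (y) x 26 (z), 0.25 kg nominal, lying loose on the table at one side of the box (either side), long side along y; grasp across the 18.
- gauge_block: The gauge block as a body, origin at the centre of its underside.
- gear: Loose steel spur gear, 49 across, 18 high, lying flat; origin at the centre of its underside. A bystander, not to be moved.
- bush: Loose flanged bronze bush, 34 across, 29 high; origin at the centre of its underside. A bystander, not to be moved.
- eye_loupe: Loose black eye loupe, 33 across, 32 high; origin at the centre of its underside. A bystander, not to be moved.
Not all that is in view belongs to the job. Leave any orange or pink look-alike of the gauge_block alone.

How it is judged (in metres and radians):
On the way, in this order (a step that is already met when the one before it is completed fails the run):
1. The lid is open and rests against the stop (contact force between gauge_box and lid_stop above 0.15 N and value of joint gauge_box_lid above 1.5 rad), for 0.3 s.
2. The gauge block is inside the box, the lid still on its stop (x of block_center in the frame of box_floor between -0.05 and 0.05 m and y of block_center in the frame of box_floor between -0.088 and 0.088 m and z of block_center in the frame of box_floor below 0.03 m and contact force between gauge_box and lid_stop above 0.05 N), for 0.2 s.
At the end, for the whole second after the job is handed in: The gauge block lies at rest and released on the floor of the box (centre under 20 mm above the floor, within the inner walls) and the lid stands open, let go, touching the stop's plunger (contact force over 0.05 N) (x of block_center in the frame of box_floor between -0.05 and 0.05 m and y of block_center in the frame of box_floor between -0.088 and 0.088 m and z of block_center in the frame of box_floor below 0.02 m and contact force between gauge_box and lid_stop above 0.05 N and value of joint gauge_box_lid above 1.5 rad and linear speed of gauge_block below 0.02 m/s and contact force between the fingers and gauge_block below 0.1 N and contact force between the fingers and gauge_box below 0.1 N).
It fails at once if The stop is pressed by the lid with more than 12 N (contact force between gauge_box and lid_stop above 12 N).
It fails at once if The gauge block is dropped into the box (faster than 0.6 m/s near its floor) (x of block_center in the frame of box_floor between -0.05 and 0.05 m and y of block_center in the frame of box_floor between -0.088 and 0.088 m and z of block_center in the frame of box_floor below 0.06 m and linear speed of gauge_block above 0.6 m/s).
It fails at once if The gear, bush or loupe is moved more than 15 mm (distance of any of gear, bush, eye_loupe from where it was at the start of the episode above 0.015 m).
It also fails if it takes over 72 s, if anything falls off the work surface, if the arm or the gripper's body presses on something with over 40 N, if the wrist force passes 120 N, or if a joint passes its speed limit or range.

## Working session

There is one attempt and no reset: what is moved stays moved. The work goes in short steps, Python scripts to look and compute and a shell command to move; the robot and the scene stay as the last step left them, time stands still between calls to the robot, and variables do not carry over. Pictures are saved under pics/ and viewed, about 8 in all and at most 12, crops included, and the job is handed in when it is done.

```bash
mkdir -p pics; ls; python3 - <<'E'
from cell import *
import cv2,numpy as np
for n in ("scene","side"):
    c=read_camera(n); cv2.imwrite(f"pics/{n}0.png",c["img"][:,:,::-1]); print(n,c["fx"],c["cx"],c["cy"],np.round(c["T"],3).tolist())
c=read_camera("wrist"); cv2.imwrite("pics/wrist0.png",c["img"][:,:,::-1]); print(c["fx"],np.round(c["T"],3).tolist())
print(state())
E
```

```text
pics
scene 570.5663771253866 314.5761141714233 246.9826158433904 [[-0.585, -0.361, 0.727, -125.124], [-0.811, 0.289, -0.509, 558.645], [-0.026, -0.887, -0.462, 503.549], [0.0, 0.0, 0.0, 1.0]]
side 611.4679725163085 318.7712686174153 226.55635390887932 [[0.977, -0.131, 0.171, 414.54], [-0.215, -0.548, 0.808, -744.285], [-0.012, -0.826, -0.564, 631.345], [0.0, 0.0, 0.0, 1.0]]
371.64829954431775 [[0.341, 0.898, 0.277, 135.271], [0.94, -0.326, -0.101, 615.541], [-0.0, 0.294, -0.956, 384.183], [0.0, 0.0, 0.0, 1.0]]
{'t': 0.15, 'joints': array([ 1.11737394e+00,  4.91451168e-01,  1.55927411e+00,  8.73748863e-06,
        1.09168119e+00, -1.05633195e-01]), 'qvel': array([-0.00044629, -0.00302194, -0.00121851, -0.00086885, -0.00099203,
       -0.00047202]), 'tau': array([ 1.56354145e-03, -6.12895131e+01, -2.58278382e+01,  6.92780013e-02,
        4.73606132e-02, -1.04518397e-04]), 'eef_pos': array([212.94626438, 587.45318258, 228.18946658]), 'tcp_rot': array([-3.14149914e+00,  8.08469062e-04,  1.22300314e+00]), 'ft_force': array([-0.55995466,  0.48741666, -0.26367587]), 'moment': array([-0.01688957, -0.045493  , -0.0587671 ]), 'opening': 0.9996254634671171}
```

View pics/scene0.png

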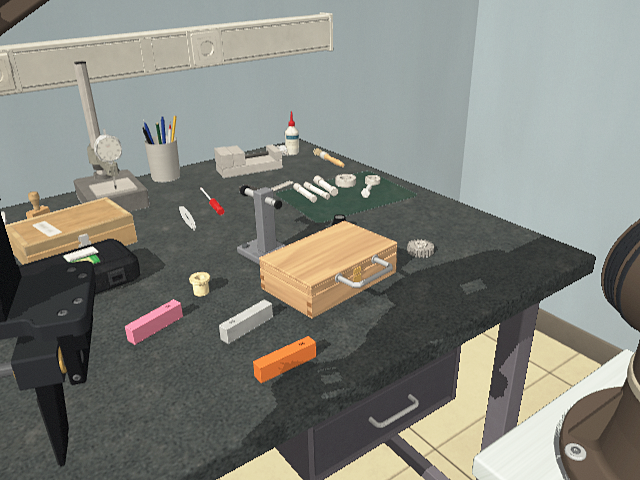

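View pics/side0.png

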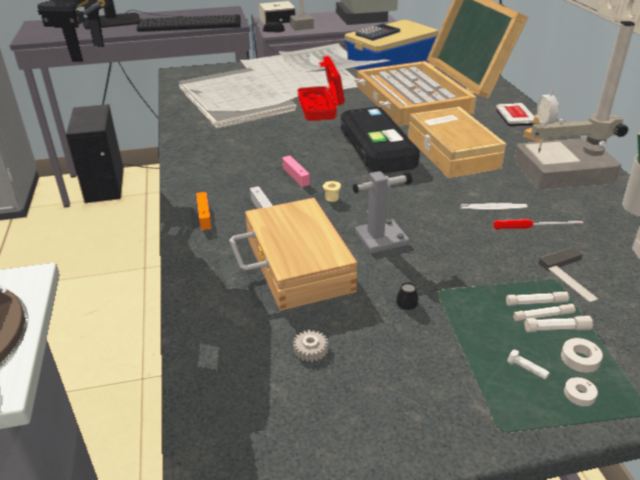

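The scene view shows the box at about (330,265) with its pull at (363,272), the grey block at (247,321), the stop at (262,225), the gear at (420,247) and the bush at (200,284). The side view shows the box at (300,250), the pull at (245,250), the grey block at (260,200), the loupe at (408,295) and the stop post at (378,210). Next I'll measure these with masks and rays.

```bash
cat > h.py <<'E'
import numpy as np,cv2
from cell import *
def ray(c,p):
    T=np.array(c["T"]); d=np.array([(p[0]-c["cx"])/c["fx"],(p[1]-c["cy"])/c["fy"],1.])
    if c["fx"]<400:
        r=np.hypot(d[0],d[1]); d=np.array([d[0]/r*np.sin(r),d[1]/r*np.sin(r),np.cos(r)])
    d=T[:3,:3]@d; return T[:3,3],d/np.linalg.norm(d)
def plane(c,p,z):
    o,d=ray(c,p); return o+d*(z-o[2])/d[2]
def tri(c1,p1,c2,p2):
    o1,d1=ray(c1,p1);o2,d2=ray(c2,p2)
    s=np.linalg.lstsq(np.c_[d1,-d2],o2-o1,rcond=None)[0]
    a,b=o1+d1*s[0],o2+d2*s[1]; return (a+b)/2,np.linalg.norm(a-b)
def proj(c,P):
    T=np.array(c["T"]); q=T[:3,:3].T@(np.array(P)-T[:3,3])
    return c["cx"]+c["fx"]*q[0]/q[2],c["cy"]+c["fy"]*q[1]/q[2]
E
python3 - <<'E'
from h import *
S=read_camera("scene");D=read_camera("side")
a=S["img"][170:390,120:440];b=D["img"][150:370,180:440]
cv2.imwrite("pics/cs.png",cv2.resize(a[:,:,::-1],None,fx=2.5,fy=2.5,interpolation=3))
cv2.imwrite("pics/cd.png",cv2.resize(b[:,:,::-1],None,fx=2.7,fy=2.7,interpolation=3))
for n,c,roi in(("scene",S,(255,215,405,320)),("side",D,(225,195,360,305))):
    h=cv2.cvtColor(c["img"],cv2.COLOR_RGB2HSV); m=cv2.inRange(h,(8,50,60),(28,200,255))
    k=np.zeros_like(m);x0,y0,x1,y1=roi;k[y0:y1,x0:x1]=m[y0:y1,x0:x1]
    q=max(cv2.findContours(k,0,1)[0],key=cv2.contourArea)
    hull=cv2.convexHull(q); ap=cv2.approxPolyDP(hull,3,True)[:,0]
    print(n,ap.tolist(),[np.round(plane(c,p,60),0)[:2].tolist() for p in ap])
E
```

```text
scene [[396, 242], [394, 273], [312, 318], [261, 288], [259, 257], [341, 221]] [[501.0, -49.0], [426.0, 25.0], [405.0, 195.0], [515.0, 210.0], [601.0, 162.0], [626.0, -28.0]]
side [[314, 197], [357, 261], [356, 292], [308, 304], [276, 304], [247, 239], [245, 211]] [[600.0, 168.0], [625.0, -30.0], [604.0, -100.0], [532.0, -110.0], [488.0, -99.0], [468.0, 67.0], [474.0, 151.0]]
```

View pics/cs.png

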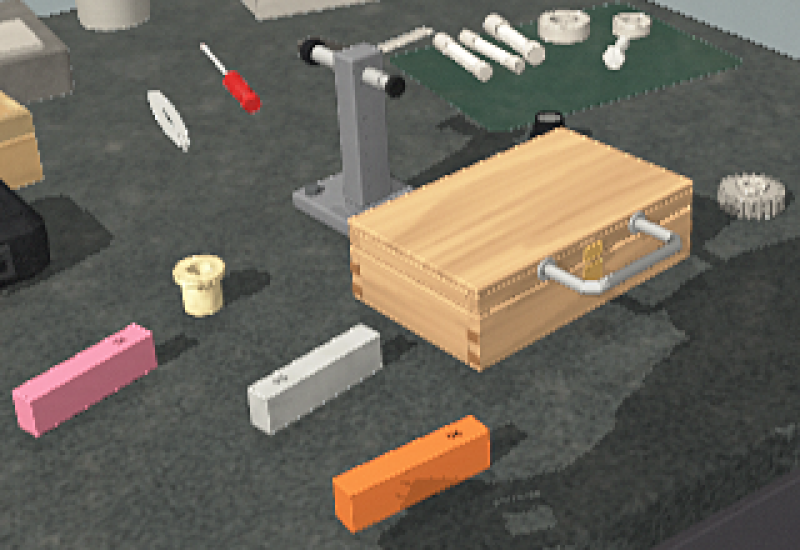

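View pics/cd.png

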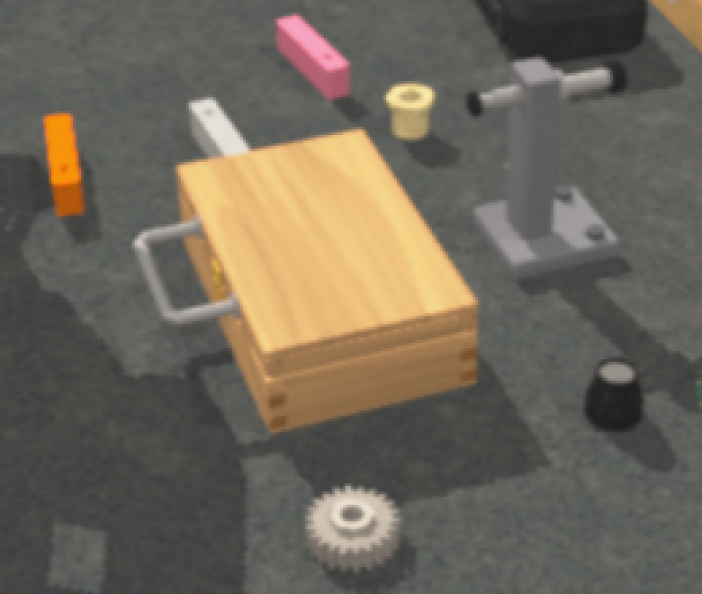

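```bash
python3 - <<'E'
from h import *
S=read_camera("scene");D=read_camera("side")
s=lambda x,y:(120+x/2.5-.3,170+y/2.5-.3)
d=lambda x,y:(180+x/2.7-.3,150+y/2.7-.3)
P={}
for n,a,b in [("lidRL",(259,257),(314,197)),("lidRR",(341,221),(357,261)),("lidFR",(396,242),d(268,352)),("lidFL",s(475,291),(245,211)),
 ("pullL",s(597,287),d(140,242)),("pullR",s(678,245),d(177,318)),
 ("blkFL",s(270,398),d(190,103)),("blkRL",s(248,387),d(213,98)),("stoptip",s(400,86),d(471,103)),("posttop",s(360,49),d(535,69)),
 ("gear",s(752,185),d(353,515)),("bush",s(199,266),d(411,95)),("loupe",s(548,117),d(618,371)),("orangeFL",s(355,497),d(45,117))]:
    p,e=tri(S,a,D,b);P[n]=p;print(n,np.round(p,1),round(e,1))
for n,q in(("blkFR",s(382,337)),("blkRR",s(362,325)),("orFR",s(491,428)),("orRR",s(472,416)),("orFL",s(355,497)),("orRL",s(332,481)), ("pkFR",s(156,336)),("pkFL",s(36,404))): print(n,np.round(plane(S,q,26),1))
print("stop base front corners",np.round(plane(S,s(292,195),8),0),np.round(plane(D,d(520,268),8),0))
y=P["lidRL"]+P["lidFL"]-P["lidRR"]-P["lidFR"];yaw=np.arctan2(-y[0],y[1]);print("yaw",yaw)
c=sum(P[k] for k in("lidRL","lidRR","lidFR","lidFL"))/4;print("ctr",c)
X=np.array([np.cos(yaw),np.sin(yaw),0])
print("hinge",c+X*65,"pull pred",c-X*102,"pull meas",(P["pullL"]+P["pullR"])/2)
E
```

```text
lidRL [598.5 163.7  62. ] 1.3
lidRR [625.6 -28.6  59.4] 1.5
lidFR [500.8 -48.5  60.1] 0.2
lidFL [474.2 149.9  60.5] 0.0
pullL [443.3  81.8  52.6] 0.6
pullR [455.8   5.1  49.8] 2.4
blkFL [496.3 279.4  28.2] 1.5
blkRL [513.7 284.1  27.7] 0.6
stoptip [650.2  86.9 117.7] 1.7
posttop [691.8  92.3 133.2] 0.9
gear [ 528.5 -137.7   17.1] 0.5
bush [651.7 248.3  31.7] 0.2
loupe [693.6 -75.7  31.7] 0.5
orangeFL [393.5 285.4  27.3] 2.4
blkFR [512.2 193.8  26. ]
blkRR [531.3 196.4  26. ]
orFR [397.6 194.7  26. ]
orRR [413.  196.6  26. ]
orFL [393.2 284.6  26. ]
orRL [411.8 287.5  26. ]
pkFR [599.2 303.   26. ]
pkFL [575.7 387.5  26. ]
stop base front corners [744. 130.   8.] [678.  61.   8.]
yaw 0.13639677636050593
ctr [549.7506068   59.12292684  60.49335753]
hinge [614.14691099  67.96125288  60.49335753] pull pred [448.69794485  45.25355366  60.49335753] pull meas [449.55278128  43.44717417  51.16673489]
```

Measured heights agree with the text: lid top about 60, pull about 51, block top about 28, and tip height 117. From these:
- Hinge at about (614, 68, 40), yaw 0.137
- Pull at about (449, 45, 50)
- Block at about (513, 238), yaw about 0.19
- Expected stop contact at about a = 1.80

I'll move above the pull now.

```bash
python3 -m handwheel '[{"hand":0.04,"x":0.10,"y":-0.10,"z":-0.02,"spin":-2},{"hand":0.04,"x":0.15,"y":-0.2,"z":-0.04,"spin":-4},{"hand":0.04,"x":0.2,"y":-0.3,"z":-0.06,"spin":-6},{"hand":0.04,"x":0.2,"y":-0.3,"z":-0.06,"spin":-8},{"hand":0.04,"x":0.2,"y":-0.3,"z":-0.06,"spin":-10},{"hand":0.04,"x":0.236,"y":-0.5426,"z":-0.1,"spin":-12.4},{"hand":0.04,"x":0.236,"y":-0.5426,"z":-0.1,"spin":-12.4},{"hand":0.04,"x":0.236,"y":-0.5426,"z":-0.1,"spin":-12.4},{"hand":0.036,"x":0.236,"y":-0.5426,"z":-0.1,"spin":-12.4},{"hand":0.036,"x":0.236,"y":-0.5426,"z":-0.1,"spin":-12.4},{"hand":0.036,"x":0.236,"y":-0.5426,"z":-0.1,"spin":-12.4},{"hand":0.036,"x":0.236,"y":-0.5426,"z":-0.1,"spin":-12.4},{"hand":0.036,"x":0.236,"y":-0.5426,"z":-0.1,"spin":-12.4},{"hand":0.036,"x":0.236,"y":-0.5426,"z":-0.1,"spin":-12.4},{"hand":0.036,"x":0.236,"y":-0.5426,"z":-0.1,"spin":-12.4},{"hand":0.036,"x":0.236,"y":-0.5426,"z":-0.1,"spin":-12.4},{"hand":0.036,"x":0.236,"y":-0.5426,"z":-0.1,"spin":-12.4},{"hand":0.036,"x":0.236,"y":-0.5426,"z":-0.1,"spin":-12.4}]'; python3 - <<'E'
from h import *
c=read_camera("wrist"); cv2.imwrite("pics/w1.png",c["img"][:,:,::-1]); print(c["cx"],c["cy"],np.round(c["T"],3).tolist()); print(state()["ft_force"])
E
```

```text
t: 1.85
eef_pos: [448.8, 45.3, 128.7]
tcp_rot: [-3.141, 0.0, 0.141]
ft_force: [-0.2, 0.3, -0.3]
opening: 0.379
319.52358651556597 245.51756057161174 [[0.99, 0.134, 0.041, 438.19], [0.14, -0.946, -0.291, 127.718], [-0.0, 0.294, -0.956, 284.797], [0.0, 0.0, 0.0, 1.0]]
[ 0.28178544 -0.14204168 -0.24473001]
```

View pics/w1.png

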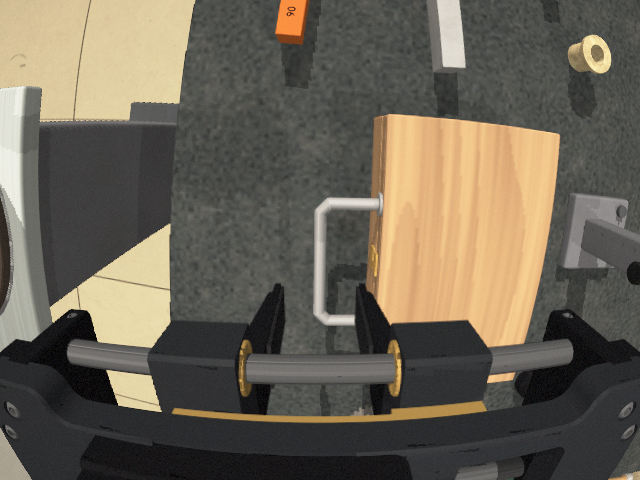

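The bar is at column 320, rows 203–322, centred between the fingertips (275 and 365). The block is at (447,35), and its near end is at row 70. I'll check the bar by ray, with one number, before descending.

```bash
python3 - <<'E'
from h import *
c=read_camera("wrist")
for n,p,z in(("barL",(320,207),50),("barR",(320,317),50),("blk nearL",(437,72),26),("blk nearR",(465,67),26),("lidFR/FL",(386,116),60),("lidRL",(559,135),60)): print(n,np.round(plane(c,p,z),1))
H=np.array([614.1,68,40]);X=np.array([np.cos(.137),np.sin(.137)])
def bar(a): return np.r_[H[:2]+X*(-167*np.cos(a)+10*np.sin(a)),H[2]+167*np.sin(a)+10*np.cos(a)]
for a in np.r_[0,np.arange(.1,1.75,.1),1.75]: print(round(a,2),np.round(bar(a)-bar(0),1).tolist())
E
```

```text
barL [444.8  82.2  50. ]
barR [456.    3.8  50. ]
blk nearL [513.  187.3  26. ]
blk nearR [533.6 196.5  26. ]
lidFR/FL [475.7 145.6  60. ]
lidRL [600.  161.8  60. ]
0.0 [0.0, 0.0, 0.0]
0.1 [1.8, 0.3, 16.6]
0.2 [5.3, 0.7, 33.0]
0.3 [10.3, 1.4, 48.9]
0.4 [16.9, 2.3, 64.2]
0.5 [25.0, 3.4, 78.8]
0.6 [34.5, 4.8, 92.5]
0.7 [45.3, 6.2, 105.2]
0.8 [57.3, 7.9, 116.8]
0.9 [70.4, 9.7, 127.0]
1.0 [84.4, 11.6, 135.9]
1.1 [99.2, 13.7, 143.4]
1.2 [114.7, 15.8, 149.3]
1.3 [130.7, 18.0, 153.6]
1.4 [147.1, 20.3, 156.3]
1.5 [163.6, 22.6, 157.3]
1.6 [180.2, 24.8, 156.6]
1.7 [196.6, 27.1, 154.3]
1.75 [204.7, 28.2, 152.5]
```

Bar midpoint is (450, 43), which agrees. I'll descend and pinch.

```bash
python3 -m handwheel '[{"hand":0.036,"x":0.001,"y":-0.001,"z":-0.03},{"hand":0.036,"x":0.001,"y":-0.001,"z":-0.05},{"hand":0.036,"x":0.001,"y":-0.001,"z":-0.07},{"hand":0.036,"x":0.001,"y":-0.001,"z":-0.082},{"hand":0.036,"x":0.001,"y":-0.001,"z":-0.082},{"hand":0.0,"x":0.001,"y":-0.001,"z":-0.082},{"hand":0.0,"x":0.001,"y":-0.001,"z":-0.082},{"hand":0.0,"x":0.001,"y":-0.001,"z":-0.082},{"hand":0.0,"x":0.001,"y":-0.001,"z":-0.082},{"hand":0.0,"x":0.001,"y":-0.001,"z":-0.082},{"hand":0.0,"x":0.001,"y":-0.001,"z":-0.082},{"hand":0.0,"x":0.001,"y":-0.001,"z":-0.082}]'
```

```text
invalid input
```

```bash
python3 -m handwheel '[{"hand":0.036,"x":0.001,"y":-0.001,"z":-0.03,"spin":0},{"hand":0.036,"x":0.001,"y":-0.001,"z":-0.05,"spin":0},{"hand":0.036,"x":0.001,"y":-0.001,"z":-0.07,"spin":0},{"hand":0.036,"x":0.001,"y":-0.001,"z":-0.082,"spin":0},{"hand":0.036,"x":0.001,"y":-0.001,"z":-0.082,"spin":0},{"hand":0.0,"x":0.001,"y":-0.001,"z":-0.082,"spin":0},{"hand":0.0,"x":0.001,"y":-0.001,"z":-0.082,"spin":0},{"hand":0.0,"x":0.001,"y":-0.001,"z":-0.082,"spin":0},{"hand":0.0,"x":0.001,"y":-0.001,"z":-0.082,"spin":0},{"hand":0.0,"x":0.001,"y":-0.001,"z":-0.082,"spin":0},{"hand":0.0,"x":0.001,"y":-0.001,"z":-0.082,"spin":0},{"hand":0.0,"x":0.001,"y":-0.001,"z":-0.082,"spin":0}]'
```

```text
t: 2.95
eef_pos: [449.0, 44.0, 47.1]
tcp_rot: [-3.141, 0.002, 0.141]
ft_force: [-4.8, -1.7, 7.7]
opening: 0.079
```

The opening is 7.5 mm, so the bar is held. I'll raise along the arc to a = 0.6.

```bash
python3 -m handwheel '[{"hand":0.0,"x":0.0008,"y":0,"z":0.008,"spin":0},{"hand":0.0,"x":0.0018,"y":0.0003,"z":0.0166,"spin":0},{"hand":0.0,"x":0.0053,"y":0.0007,"z":0.033,"spin":0},{"hand":0.0,"x":0.0103,"y":0.0014,"z":0.0489,"spin":0},{"hand":0.0,"x":0.0169,"y":0.0023,"z":0.0642,"spin":0},{"hand":0.0,"x":0.025,"y":0.0034,"z":0.0788,"spin":0},{"hand":0.0,"x":0.0345,"y":0.0048,"z":0.0925,"spin":0}]'
```

```text
t: 3.53
eef_pos: [482.8, 48.4, 140.9]
tcp_rot: [3.141, 0.004, 0.141]
ft_force: [-7.2, -8.0, 2.9]
opening: 0.074
```

```bash
python3 -m handwheel '[{"hand":0.0,"x":0.0108,"y":0.0014,"z":0.0127,"spin":0},{"hand":0.0,"x":0.0228,"y":0.0031,"z":0.0243,"spin":0},{"hand":0.0,"x":0.0359,"y":0.0049,"z":0.0345,"spin":0},{"hand":0.0,"x":0.0499,"y":0.0068,"z":0.0434,"spin":0},{"hand":0.0,"x":0.0647,"y":0.0089,"z":0.0509,"spin":0},{"hand":0.0,"x":0.0802,"y":0.011,"z":0.0568,"spin":0},{"hand":0.0,"x":0.0962,"y":0.0132,"z":0.0611,"spin":0},{"hand":0.0,"x":0.1126,"y":0.0155,"z":0.0638,"spin":0},{"hand":0.0,"x":0.1210,"y":0.0167,"z":0.0644,"spin":0},{"hand":0.0,"x":0.1291,"y":0.0178,"z":0.0648,"spin":0},{"hand":0.0,"x":0.1291,"y":0.0178,"z":0.0648,"spin":0},{"hand":0.0,"x":0.1291,"y":0.0178,"z":0.0648,"spin":0}]'; python3 - <<'E'
from h import *
s=state();print(s["eef_pos"],s["ft_force"],s["moment"])
E
```

```text
t: 4.53
eef_pos: [614.8, 65.7, 206.0]
tcp_rot: [3.14, -0.003, 0.141]
ft_force: [0.6, -6.4, 4.4]
opening: 0.073
[614.79159207  65.65273707 205.95126614] [ 0.60136379 -6.4319598   4.44000715] [-1.2770294   0.03358008 -0.14445562]
```

```bash
python3 -m handwheel '[{"hand":0.0,"x":0.008,"y":-0.001,"z":-0.0005,"spin":0},{"hand":0.0,"x":0.016,"y":0.000,"z":-0.001,"spin":0},{"hand":0.0,"x":0.016,"y":0.000,"z":-0.001,"spin":0},{"hand":0.0,"x":0.016,"y":0.000,"z":-0.001,"spin":0}]'; python3 -m handwheel '[{"hand":0.0,"x":0.004,"y":0.0005,"z":-0.0005,"spin":0},{"hand":0.0,"x":0.008,"y":0.001,"z":-0.001,"spin":0},{"hand":0.0,"x":0.008,"y":0.001,"z":-0.001,"spin":0},{"hand":0.0,"x":0.008,"y":0.001,"z":-0.001,"spin":0}]';python3 -m handwheel '[{"hand":0.0,"x":0.004,"y":0.0005,"z":-0.0005,"spin":0},{"hand":0.0,"x":0.004,"y":0.0005,"z":-0.0005,"spin":0},{"hand":0.0,"x":0.004,"y":0.0005,"z":-0.0005,"spin":0}]'
python3 - <<'E'
from h import *
S=read_camera("scene");D=read_camera("side")
a=S["img"][100:340,180:440];b=D["img"][110:330,240:500]
im=np.vstack([cv2.resize(a[:,:,::-1],(650,600))]);im2=cv2.resize(b[:,:,::-1],(709,600))
cv2.imwrite("pics/st1.png",np.hstack([cv2.resize(im,(400,370)),cv2.resize(im2,(400,370))]))
E
```

```text
t: 4.87
eef_pos: [630.6, 67.2, 204.8]
tcp_rot: [-3.141, -0.004, 0.141]
ft_force: [0.5, 3.5, 6.7]
opening: 0.073
t: 5.2
eef_pos: [638.3, 68.2, 203.6]
tcp_rot: [-3.141, -0.003, 0.141]
ft_force: [0.7, 3.8, 5.8]
opening: 0.075
t: 5.45
eef_pos: [642.4, 68.7, 203.0]
tcp_rot: [-3.141, -0.003, 0.141]
ft_force: [0.8, 3.9, 7.2]
opening: 0.074
```

View pics/st1.png

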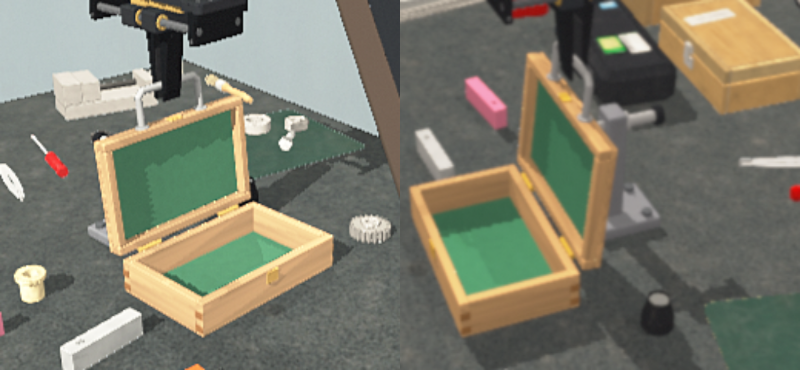

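The lid stands near a = 1.68 with the bar pinched at the handle and the box interior clear. The force shows no contact yet, so I'll creep on in 2 mm steps.

```bash
for i in 1 2 3; do python3 -m handwheel '[{"hand":0.0,"x":0.002,"y":0.0002,"z":-0.0003,"spin":0},{"hand":0.0,"x":0.002,"y":0.0002,"z":-0.0003,"spin":0},{"hand":0.0,"x":0.002,"y":0.0002,"z":-0.0003,"spin":0}]' | grep -E "eef|force"; done
```

```text
eef_pos: [644.3, 68.9, 202.6]
ft_force: [0.5, 5.0, 5.8]
eef_pos: [646.3, 69.1, 202.2]
ft_force: [-0.4, 3.9, 5.7]
eef_pos: [648.2, 69.3, 201.8]
ft_force: [-0.5, 5.6, 5.2]
```

```bash
for i in 1 2 3; do python3 -m handwheel '[{"hand":0.0,"x":0,"y":0,"z":0,"spin":0}]' | grep -E "force"; done; python3 -m handwheel '[{"hand":0.0,"x":0.001,"y":0.0001,"z":-0.0002,"spin":0},{"hand":0.0,"x":0.001,"y":0.0001,"z":-0.0002,"spin":0}]' | grep -E "eef|force";  for i in 1 2 3; do python3 -m handwheel '[{"hand":0.0,"x":0,"y":0,"z":0,"spin":0}]' | grep -E "force"; done
```

```text
ft_force: [0.9, 5.0, 5.7]
ft_force: [0.3, 4.7, 5.1]
ft_force: [0.0, 5.0, 5.9]
eef_pos: [649.1, 69.4, 201.5]
ft_force: [-0.4, 4.6, 6.0]
ft_force: [-0.5, 4.3, 5.7]
ft_force: [-0.7, 5.4, 6.9]
ft_force: [0.1, 6.0, 4.7]
```

```bash
for k in 1 2; do python3 -m handwheel '[{"hand":0.0,"x":0.0015,"y":0.0002,"z":-0.0003,"spin":0},{"hand":0.0,"x":0.0015,"y":0.0002,"z":-0.0003,"spin":0}]' | grep -E "eef|force";  for i in 1 2 3; do python3 -m handwheel '[{"hand":0.0,"x":0,"y":0,"z":0,"spin":0}]' | grep -E "force"; done; done
```

```text
eef_pos: [650.7, 69.6, 201.1]
ft_force: [0.4, 5.0, 4.3]
ft_force: [-0.1, 5.8, 4.9]
ft_force: [0.2, 4.7, 4.8]
ft_force: [0.5, 4.6, 6.1]
eef_pos: [652.1, 69.8, 200.8]
ft_force: [0.8, 4.9, 5.0]
ft_force: [0.2, 6.3, 4.7]
ft_force: [-0.1, 5.1, 4.6]
ft_force: [0.5, 5.5, 4.1]
```

```bash
for k in 1 2; do python3 -m handwheel '[{"hand":0.0,"x":0.002,"y":0.0002,"z":-0.0004,"spin":0},{"hand":0.0,"x":0.002,"y":0.0002,"z":-0.0004,"spin":0}]' | grep -E "eef|force";  for i in 1 2 3; do python3 -m handwheel '[{"hand":0.0,"x":0,"y":0,"z":0,"spin":0}]' | grep -E "force"; done; done
```

```text
eef_pos: [654.1, 70.1, 200.3]
ft_force: [0.7, 6.2, 4.1]
ft_force: [-0.3, 5.7, 4.5]
ft_force: [0.3, 6.0, 3.8]
ft_force: [-0.1, 5.0, 3.9]
eef_pos: [656.0, 70.3, 199.8]
ft_force: [0.6, 6.1, 4.7]
ft_force: [0.1, 6.4, 3.5]
ft_force: [0.4, 5.8, 3.4]
ft_force: [0.1, 4.9, 3.4]
```

```bash
for k in 1 2; do python3 -m handwheel '[{"hand":0.0,"x":0.0015,"y":0.0002,"z":-0.0004,"spin":0},{"hand":0.0,"x":0.0015,"y":0.0002,"z":-0.0004,"spin":0}]' | grep -E "eef|force";  for i in 1 2 3; do python3 -m handwheel '[{"hand":0.0,"x":0,"y":0,"z":0,"spin":0}]' | grep -E "force"; done; done
```

```text
eef_pos: [657.5, 70.4, 199.4]
ft_force: [0.5, 4.9, 3.5]
ft_force: [-0.3, 5.7, 3.5]
ft_force: [0.2, 4.8, 3.6]
ft_force: [0.6, 5.0, 3.9]
eef_pos: [658.9, 70.7, 198.9]
ft_force: [-0.7, 4.9, 3.0]
ft_force: [-0.2, 5.4, 3.7]
ft_force: [0.2, 5.4, 2.9]
ft_force: [0.3, 5.7, 3.6]
```

```bash
for k in 1 2; do python3 -m handwheel '[{"hand":0.0,"x":0.0015,"y":0.0002,"z":-0.0004,"spin":0},{"hand":0.0,"x":0.0015,"y":0.0002,"z":-0.0004,"spin":0}]' | grep -E "eef|force";  for i in 1 2 3; do python3 -m handwheel '[{"hand":0.0,"x":0,"y":0,"z":0,"spin":0}]' | grep -E "force"; done; done
```

```text
eef_pos: [660.4, 70.8, 198.4]
ft_force: [-0.8, 5.7, 2.5]
ft_force: [0.7, 5.5, 2.6]
ft_force: [0.3, 5.2, 2.3]
ft_force: [0.4, 5.4, 2.6]
eef_pos: [661.9, 71.0, 198.1]
ft_force: [0.2, 5.4, 3.9]
ft_force: [0.8, 5.5, 3.2]
ft_force: [0.5, 5.1, 3.5]
ft_force: [-0.1, 5.4, 2.1]
```

```bash
for k in 1 2; do python3 -m handwheel '[{"hand":0.0,"x":0.0015,"y":0.0002,"z":-0.0004,"spin":0},{"hand":0.0,"x":0.0015,"y":0.0002,"z":-0.0004,"spin":0}]' | grep -E "eef|force";  for i in 1 2 3; do python3 -m handwheel '[{"hand":0.0,"x":0,"y":0,"z":0,"spin":0}]' | grep -E "force"; done; done
```

```text
eef_pos: [663.3, 71.2, 197.6]
ft_force: [-1.6, 5.5, 3.3]
ft_force: [-1.0, 4.8, 3.8]
ft_force: [-1.0, 4.9, 3.7]
ft_force: [-0.9, 5.0, 3.5]
eef_pos: [664.5, 71.4, 197.2]
ft_force: [-1.9, 5.2, 4.0]
ft_force: [-1.3, 4.8, 3.6]
ft_force: [-2.8, 5.3, 3.2]
ft_force: [-1.9, 5.3, 2.6]
```

The stop contact is clear: Fx went from +0.3 to about -2.0 N at the pull, which is about 5 N at the tip, below 12 N. I'll release and lift.

```bash
python3 -m handwheel '[{"hand":0.012,"x":0,"y":0,"z":0,"spin":0},{"hand":0.02,"x":0,"y":0,"z":0,"spin":0},{"hand":0.036,"x":0,"y":0,"z":0,"spin":0},{"hand":0.036,"x":0,"y":0,"z":0,"spin":0},{"hand":0.036,"x":0,"y":0,"z":0,"spin":0}]'; python3 -m handwheel '[{"hand":0.036,"x":0,"y":0,"z":0.01,"spin":0},{"hand":0.036,"x":0,"y":0,"z":0.03,"spin":0},{"hand":0.036,"x":0,"y":0,"z":0.06,"spin":0},{"hand":0.036,"x":0,"y":0,"z":0.06,"spin":0},{"hand":0.036,"x":0,"y":0,"z":0.06,"spin":0}]'
python3 - <<'E'
from h import *
S=read_camera("scene");D=read_camera("side")
a=S["img"][100:340,180:440];b=D["img"][110:330,240:500]
cv2.imwrite("pics/st2.png",np.hstack([cv2.resize(a[:,:,::-1],(400,370)),cv2.resize(b[:,:,::-1],(400,338)) if 0 else cv2.resize(b[:,:,::-1],(400,370))]))
cv2.imwrite("pics/d2.png",D["img"][:,:,::-1])
E
```

```text
t: 11.55
eef_pos: [664.7, 70.6, 196.5]
tcp_rot: [3.141, -0.0, 0.141]
ft_force: [0.7, 0.6, 0.1]
opening: 0.345
t: 11.97
eef_pos: [665.1, 70.7, 258.9]
tcp_rot: [3.141, -0.004, 0.141]
ft_force: [-0.0, 0.4, -0.8]
opening: 0.379
```

View pics/st2.png

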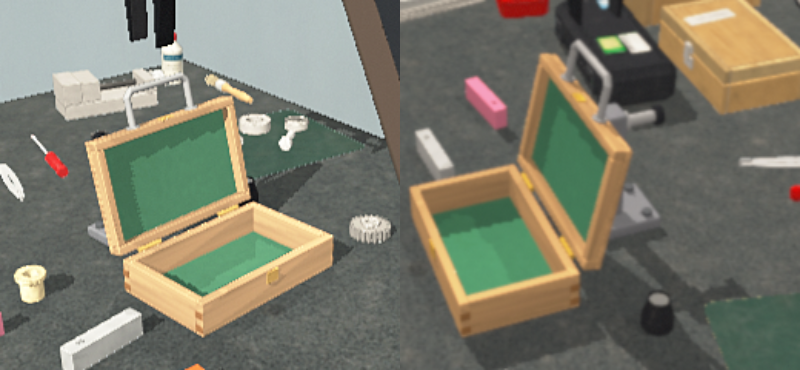

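The lid stays leaning back on the stop after release (scene crop lid top at (165,115)), and the wrist force is about 0. Next I'll go above the block.

```bash
python3 -m handwheel '[{"hand":0.05,"x":-0.03,"y":0.034,"z":0,"spin":0},{"hand":0.05,"x":-0.06,"y":0.067,"z":0,"spin":0.5},{"hand":0.05,"x":-0.09,"y":0.1,"z":0,"spin":0.5},{"hand":0.05,"x":-0.12,"y":0.134,"z":0,"spin":0.5},{"hand":0.05,"x":-0.152,"y":0.168,"z":0,"spin":0.5},{"hand":0.05,"x":-0.152,"y":0.168,"z":0,"spin":0.5},{"hand":0.05,"x":-0.152,"y":0.168,"z":-0.04,"spin":0.5},{"hand":0.05,"x":-0.152,"y":0.168,"z":-0.08,"spin":0.5},{"hand":0.05,"x":-0.152,"y":0.168,"z":-0.13,"spin":0.5},{"hand":0.05,"x":-0.152,"y":0.168,"z":-0.13,"spin":0.5},{"hand":0.05,"x":-0.152,"y":0.168,"z":-0.13,"spin":0.5},{"hand":0.05,"x":-0.152,"y":0.168,"z":-0.13,"spin":0.5}]'; python3 - <<'E'
from h import *
c=read_camera("wrist"); cv2.imwrite("pics/w2.png",c["img"][:,:,::-1]); print(np.round(c["T"],3).tolist())
for k in ("eef_pos","tcp_rot"): print(state()[k])
E
```

```text
t: 13.07
eef_pos: [513.1, 238.9, 127.3]
tcp_rot: [3.142, 0.0, 0.184]
ft_force: [0.6, 0.6, 1.0]
opening: 0.527
[[0.983, 0.175, 0.053, 498.856], [0.183, -0.94, -0.289, 320.703], [-0.001, 0.294, -0.956, 283.337], [0.0, 0.0, 0.0, 1.0]]
[513.51716461 239.00601244 128.21766552]
[-3.14131761e+00 -1.93023164e-03  1.84290878e-01]
```

View pics/w2.png

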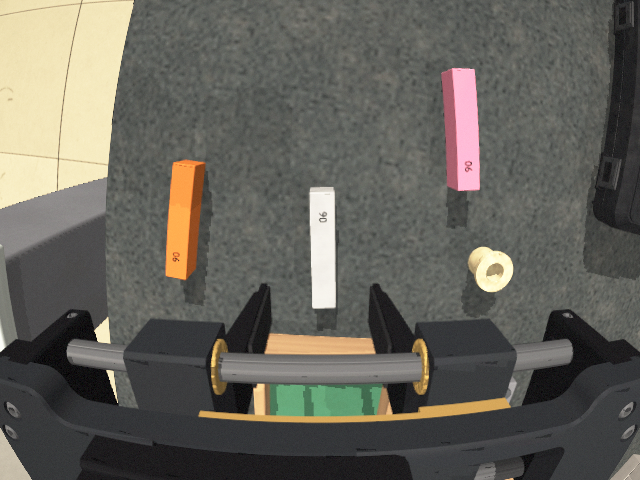

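The block's top face spans rows 192–307 and columns 310–336, centred between the fingers. The orange and pink look-alikes and the bush are clear of the descent.

```bash
python3 - <<'E'
from h import *
c=read_camera("wrist")
m=cv2.inRange(cv2.cvtColor(c["img"],cv2.COLOR_RGB2HSV),(0,0,185),(180,40,255)); k=np.zeros_like(m);k[180:312,300:345]=m[180:312,300:345]
q=max(cv2.findContours(k,0,1)[0],key=cv2.contourArea);b=cv2.boxPoints(cv2.minAreaRect(q)); print(b.tolist())
P=np.array([plane(c,p,26)[:2] for p in ((310,192),(333,191),(336,307),(312,307))]);print(P.round(1).tolist(),P.mean(0))
v=P[0]+P[1]-P[2]-P[3];print("len",np.linalg.norm(v)/2,"yaw",np.arctan2(-v[0],v[1]))
p=np.array([plane(c,x,26)[:2] for x in b]);print(p.mean(0))
E
```

```text
[[308.38262939453125, 187.10504150390625], [332.9002685546875, 186.71588134765625], [334.8043212890625, 306.6697998046875], [310.28668212890625, 307.0589599609375]]
[[500.1, 280.0], [515.9, 283.7], [535.5, 196.0], [517.3, 192.7]] [517.20467191 238.12189811]
len 89.41963002276745 yaw 0.20719616184065234
[516.04431174 239.62577476]
```

```bash
python3 -m handwheel '[{"hand":0.05,"x":0.002,"y":-0.0005,"z":-0.03,"spin":0.2},{"hand":0.05,"x":0.002,"y":-0.0005,"z":-0.06,"spin":0.2},{"hand":0.05,"x":0.002,"y":-0.0005,"z":-0.085,"spin":0.2},{"hand":0.05,"x":0.002,"y":-0.0005,"z":-0.1,"spin":0.2},{"hand":0.05,"x":0.002,"y":-0.0005,"z":-0.109,"spin":0.2},{"hand":0.05,"x":0.002,"y":-0.0005,"z":-0.109,"spin":0.2},{"hand":0.03,"x":0.002,"y":-0.0005,"z":-0.109,"spin":0.2},{"hand":0.022,"x":0.002,"y":-0.0005,"z":-0.109,"spin":0.2},{"hand":0.0,"x":0.002,"y":-0.0005,"z":-0.109,"spin":0.2},{"hand":0.0,"x":0.002,"y":-0.0005,"z":-0.109,"spin":0.2},{"hand":0.0,"x":0.002,"y":-0.0005,"z":-0.109,"spin":0.2},{"hand":0.0,"x":0.002,"y":-0.0005,"z":-0.109,"spin":0.2},{"hand":0.0,"x":0.002,"y":-0.0005,"z":-0.109,"spin":0.2},{"hand":0.0,"x":0.002,"y":-0.0005,"z":-0.109,"spin":0.2}]'; python3 -m handwheel '[{"hand":0.0,"x":0,"y":0,"z":0.02,"spin":0},{"hand":0.0,"x":0,"y":0,"z":0.05,"spin":0},{"hand":0.0,"x":0,"y":0,"z":0.085,"spin":0},{"hand":0.0,"x":0,"y":0,"z":0.11,"spin":0},{"hand":0.0,"x":0,"y":0,"z":0.13,"spin":0},{"hand":0.0,"x":0,"y":0,"z":0.13,"spin":0},{"hand":0.0,"x":0,"y":0,"z":0.13,"spin":0}]'
```

```text
t: 14.33
eef_pos: [514.9, 238.4, 18.1]
tcp_rot: [-3.142, -0.001, 0.202]
ft_force: [-0.7, 0.6, 6.0]
opening: 0.186
t: 14.92
eef_pos: [514.6, 238.3, 147.7]
tcp_rot: [-3.141, -0.001, 0.202]
ft_force: [-0.4, 0.6, -2.4]
opening: 0.186
```

Block held (17.7 mm, 2.4 N). I'll turn it 86° so the gripper body keeps clear of the lid, then go over the box.

```bash
python3 -m handwheel '[{"hand":0.0,"x":0,"y":0,"z":0,"spin":1.4},{"hand":0.0,"x":0,"y":0,"z":0,"spin":2.8},{"hand":0.0,"x":0,"y":0,"z":0,"spin":4.2},{"hand":0.0,"x":0,"y":0,"z":0,"spin":5.6},{"hand":0.0,"x":0,"y":0,"z":0,"spin":7},{"hand":0.0,"x":0,"y":0,"z":0,"spin":8.4},{"hand":0.0,"x":0,"y":0,"z":0,"spin":9.8},{"hand":0.0,"x":0,"y":0,"z":0,"spin":11.2},{"hand":0.0,"x":0,"y":0,"z":0,"spin":12.6},{"hand":0.0,"x":0,"y":0,"z":0,"spin":14},{"hand":0.0,"x":0,"y":0,"z":0,"spin":15.4},{"hand":0.0,"x":0,"y":0,"z":0,"spin":16.4},{"hand":0.0,"x":0,"y":0,"z":0,"spin":17.26},{"hand":0.0,"x":0,"y":0,"z":0,"spin":17.26}]'; python3 -m handwheel '[{"hand":0.0,"x":0.005,"y":-0.02,"z":0,"spin":0},{"hand":0.0,"x":0.01,"y":-0.05,"z":0,"spin":0},{"hand":0.0,"x":0.016,"y":-0.08,"z":0,"spin":0},{"hand":0.0,"x":0.022,"y":-0.11,"z":0,"spin":0},{"hand":0.0,"x":0.028,"y":-0.14,"z":0,"spin":0},{"hand":0.0,"x":0.032,"y":-0.165,"z":0,"spin":0},{"hand":0.0,"x":0.035,"y":-0.179,"z":0,"spin":0},{"hand":0.0,"x":0.035,"y":-0.179,"z":0,"spin":0},{"hand":0.0,"x":0.035,"y":-0.179,"z":-0.03,"spin":0},{"hand":0.0,"x":0.035,"y":-0.179,"z":-0.05,"spin":0},{"hand":0.0,"x":0.035,"y":-0.179,"z":-0.05,"spin":0}]'
python3 - <<'E'
from h import *
S=read_camera("scene");D=read_camera("side")
a=S["img"][150:350,220:420];b=D["img"][130:330,240:440]
cv2.imwrite("pics/st3.png",np.hstack([cv2.resize(a[:,:,::-1],(400,400)),cv2.resize(b[:,:,::-1],(400,400))]))
E
```

```text
t: 16.08
eef_pos: [513.9, 238.0, 145.5]
tcp_rot: [-3.138, 0.0, 1.712]
ft_force: [-1.0, 0.0, -2.1]
opening: 0.187
t: 17.0
eef_pos: [547.4, 59.7, 93.5]
tcp_rot: [-3.135, -0.001, 1.706]
ft_force: [-0.3, 0.3, -3.7]
opening: 0.189
```

View pics/st3.png

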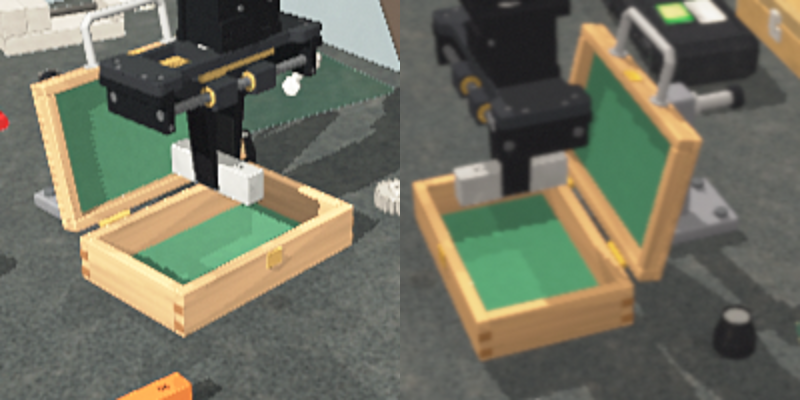

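```bash
python3 - <<'E'
from h import *
S=read_camera("scene");D=read_camera("side")
t=state();e=t["eef_pos"];y=t["tcp_rot"][2]-np.pi/2;X=np.array([np.cos(y),np.sin(y),0]);Y=np.array([-np.sin(y),np.cos(y),0]);print(e,y)
B=np.array([549.7,59.1,0])
for z in(75.4,101.4):
  for sx in(-45,45):
    for sy in(-9,9):
      P=np.array([e[0],e[1],z])+X*sx+Y*sy
      a=proj(S,P);b=proj(D,P);print(z,sx,sy,"scene",np.round([(a[0]-220)*2,(a[1]-150)*2]),"side",np.round([(b[0]-240)*2+400,(b[1]-130)*2]))
E
```

```text
[549.9471937   59.72734334  98.29223248] 0.13721783796983034
75.4 -45 -9 scene [262. 197.] side [465. 211.]
75.4 -45 9 scene [247. 205.] side [459. 199.]
75.4 45 -9 scene [185. 164.] side [571. 188.]
75.4 45 9 scene [170. 171.] side [564. 177.]
101.4 -45 -9 scene [262. 168.] side [463. 184.]
101.4 -45 9 scene [247. 176.] side [457. 172.]
101.4 45 -9 scene [184. 136.] side [571. 161.]
101.4 45 9 scene [169. 143.] side [563. 150.]
```

Projected block corners match the picture within about 2 px, so the block is centred over the opening. I'll lower it slowly to just above the floor.

```bash
python3 -m handwheel '[{"hand":0.0,"x":0,"y":-0.0005,"z":-0.012,"spin":0},{"hand":0.0,"x":0,"y":-0.0005,"z":-0.025,"spin":0},{"hand":0.0,"x":0,"y":-0.0005,"z":-0.038,"spin":0},{"hand":0.0,"x":0,"y":-0.0005,"z":-0.05,"spin":0},{"hand":0.0,"x":0,"y":-0.0005,"z":-0.06,"spin":0},{"hand":0.0,"x":0,"y":-0.0005,"z":-0.067,"spin":0},{"hand":0.0,"x":0,"y":-0.0005,"z":-0.07,"spin":0},{"hand":0.0,"x":0,"y":-0.0005,"z":-0.07,"spin":0},{"hand":0.0,"x":0,"y":-0.0005,"z":-0.07,"spin":0}]'; for i in 1 2; do python3 -m handwheel '[{"hand":0.0,"x":0,"y":0,"z":-0.0015,"spin":0},{"hand":0.0,"x":0,"y":0,"z":-0.0015,"spin":0}]'|grep -E "eef|force"; done
```

```text
t: 17.95
eef_pos: [549.9, 58.8, 28.0]
tcp_rot: [3.141, -0.0, 1.708]
ft_force: [-0.2, -0.6, -1.4]
opening: 0.19
eef_pos: [549.8, 58.8, 26.4]
ft_force: [0.1, -0.8, -2.9]
eef_pos: [549.6, 58.8, 24.6]
ft_force: [0.0, -0.9, -2.6]
```

```bash
for i in 1 2; do python3 -m handwheel '[{"hand":0.0,"x":0,"y":0,"z":-0.001,"spin":0},{"hand":0.0,"x":0,"y":0,"z":-0.001,"spin":0}]'|grep -E "eef|force"; done
```

```text
eef_pos: [549.7, 58.8, 24.1]
ft_force: [-2.1, -0.3, 5.6]
eef_pos: [549.7, 58.8, 24.1]
ft_force: [-5.6, -0.3, 20.2]
```

Touchdown at z 24.1, as predicted for the floor at 6. I'll ease off 1 mm, open and rise straight up.

```bash
python3 -m handwheel '[{"hand":0.0,"x":0,"y":0,"z":0.001,"spin":0},{"hand":0.0,"x":0,"y":0,"z":0.0012,"spin":0},{"hand":0.024,"x":0,"y":0,"z":0.0012,"spin":0},{"hand":0.036,"x":0,"y":0,"z":0.0012,"spin":0},{"hand":0.036,"x":0,"y":0,"z":0.0012,"spin":0},{"hand":0.036,"x":0,"y":0,"z":0.0012,"spin":0},{"hand":0.036,"x":0,"y":0,"z":0.0012,"spin":0}]';  python3 -m handwheel '[{"hand":0.036,"x":0,"y":0,"z":0.01,"spin":0},{"hand":0.036,"x":0,"y":0,"z":0.03,"spin":0},{"hand":0.036,"x":0,"y":0,"z":0.06,"spin":0},{"hand":0.036,"x":0,"y":0,"z":0.1,"spin":0},{"hand":0.036,"x":-0.03,"y":0,"z":0.14,"spin":0},{"hand":0.036,"x":-0.06,"y":0,"z":0.18,"spin":0},{"hand":0.036,"x":-0.1,"y":0,"z":0.2,"spin":0},{"hand":0.036,"x":-0.1,"y":0,"z":0.2,"spin":0},{"hand":0.036,"x":-0.1,"y":0,"z":0.2,"spin":0},{"hand":0.036,"x":-0.1,"y":0,"z":0.2,"spin":0}]'
python3 - <<'E'
from h import *
S=read_camera("scene");D=read_camera("side")
a=S["img"][100:340,180:440];b=D["img"][110:350,240:500]
cv2.imwrite("pics/st4.png",np.hstack([cv2.resize(a[:,:,::-1],(400,370)),cv2.resize(b[:,:,::-1],(400,370))]))
o=cv2.imread("pics/d2.png")[:,:,::-1]; r=(slice(120,215),slice(305,350))
df=np.abs(D["img"].astype(int)-o)[r].max(2); print("lid edge pixels changed",(df>25).sum(),df.max())
for n,c,p in(("lid",0,0),): pass
E
```

```text
t: 19.2
eef_pos: [549.6, 58.8, 23.7]
tcp_rot: [-3.142, -0.0, 1.708]
ft_force: [-0.1, 1.0, -0.0]
opening: 0.377
t: 20.03
eef_pos: [449.8, 58.8, 225.0]
tcp_rot: [3.139, 0.0, 1.708]
ft_force: [0.5, -0.4, -0.5]
opening: 0.377
lid edge pixels changed 0 25
```

View pics/st4.png

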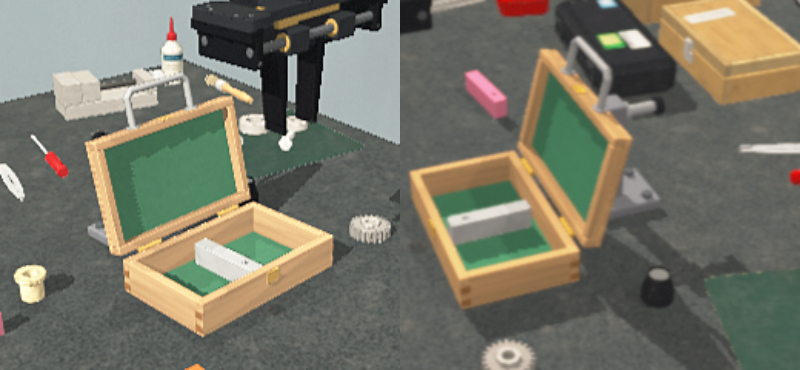

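The block lies flat on the floor near the box centre (scene crop (228,257)), the bystanders are unmoved, and the lid hasn't shifted since release (0 pixels changed). Springback at release could have left the lid barely touching, so I'll confirm by feel: press the pull gently with closed fingers and back off slowly.

```bash
python3 -m handwheel '[{"hand":0.0,"x":0.03,"y":0.002,"z":0,"spin":0},{"hand":0.0,"x":0.06,"y":0.003,"z":0,"spin":0},{"hand":0.0,"x":0.09,"y":0.005,"z":-0.01,"spin":0},{"hand":0.0,"x":0.12,"y":0.007,"z":-0.02,"spin":0},{"hand":0.0,"x":0.15,"y":0.009,"z":-0.028,"spin":0},{"hand":0.0,"x":0.17,"y":0.01,"z":-0.028,"spin":0},{"hand":0.0,"x":0.18,"y":0.01,"z":-0.028,"spin":0},{"hand":0.0,"x":0.18,"y":0.01,"z":-0.028,"spin":0},{"hand":0.0,"x":0.18,"y":0.01,"z":-0.028,"spin":0},{"hand":0.0,"x":0.18,"y":0.01,"z":-0.028,"spin":0}]'
for k in 1 2 3; do for i in 1 2; do python3 -m handwheel '[{"hand":0.0,"x":0,"y":0,"z":0,"spin":0}]' | grep -E "force"; done; python3 -m handwheel '[{"hand":0.0,"x":0.001,"y":0,"z":0,"spin":0},{"hand":0.0,"x":0.003,"y":0,"z":0,"spin":0},{"hand":0.0,"x":0.003,"y":0,"z":0,"spin":0}]'| grep -E "eef|force"; done
```

```text
t: 20.97
eef_pos: [629.0, 68.8, 194.8]
tcp_rot: [-3.14, -0.0, 1.708]
ft_force: [-0.0, 0.3, -0.5]
opening: 0.006
ft_force: [-0.7, 0.7, 0.7]
ft_force: [-0.2, 0.0, 0.4]
eef_pos: [632.8, 68.8, 196.0]
ft_force: [-0.9, -0.2, -0.5]
ft_force: [0.4, 0.3, -0.3]
ft_force: [-1.0, -0.5, 0.2]
eef_pos: [635.9, 68.8, 195.8]
ft_force: [-0.5, 0.0, -0.0]
ft_force: [0.3, 0.8, 0.6]
ft_force: [-0.3, -0.8, -0.3]
eef_pos: [639.0, 68.8, 195.8]
ft_force: [-0.1, 0.2, -0.3]
```

```bash
for k in 1 2 3; do python3 -m handwheel '[{"hand":0.0,"x":0.001,"y":0,"z":0,"spin":0},{"hand":0.0,"x":0.002,"y":0,"z":0,"spin":0},{"hand":0.0,"x":0.002,"y":0,"z":0,"spin":0}]'| grep -E "eef|force"; for i in 1 2; do python3 -m handwheel '[{"hand":0.0,"x":0,"y":0,"z":0,"spin":0}]' | grep -E "force"; done;  done
```

```text
eef_pos: [640.7, 68.8, 195.7]
ft_force: [-0.3, -0.8, -0.3]
ft_force: [0.2, -1.5, -0.0]
ft_force: [-0.2, 0.3, 0.6]
eef_pos: [642.8, 68.8, 195.8]
ft_force: [0.7, 0.6, -0.2]
ft_force: [0.1, -0.1, -0.3]
ft_force: [-0.1, 0.2, -0.1]
eef_pos: [644.8, 68.8, 195.8]
ft_force: [-1.0, 0.6, -0.0]
ft_force: [-0.1, -0.3, 0.0]
ft_force: [0.1, 0.0, -0.0]
```

Still free. Now 1 mm steps.

```bash
for k in 1 2 3 4; do python3 -m handwheel '[{"hand":0.0,"x":0.001,"y":0,"z":0,"spin":0},{"hand":0.0,"x":0.001,"y":0,"z":0,"spin":0}]'| grep -E "eef|force"; for i in 1 2 3; do python3 -m handwheel '[{"hand":0.0,"x":0,"y":0,"z":0,"spin":0}]' | grep -E "force"; done;  done
```

```text
eef_pos: [645.7, 68.8, 195.8]
ft_force: [0.4, -0.3, -0.6]
ft_force: [0.6, 0.0, 0.7]
ft_force: [-0.7, -0.2, -0.1]
ft_force: [-1.0, -0.2, -0.4]
eef_pos: [646.7, 68.8, 195.8]
ft_force: [0.2, -0.1, -0.8]
ft_force: [-0.8, 0.4, -0.5]
ft_force: [-1.1, -0.2, -0.9]
ft_force: [-0.2, 0.1, -0.6]
eef_pos: [647.6, 68.8, 195.7]
ft_force: [-0.5, 1.0, 0.5]
ft_force: [0.0, -0.4, 0.2]
ft_force: [-1.2, 0.1, 0.1]
ft_force: [-0.4, 0.2, 0.5]
eef_pos: [648.4, 68.9, 195.5]
ft_force: [-1.5, 0.8, -0.9]
ft_force: [-2.4, 0.1, -1.2]
ft_force: [-3.1, 0.1, -1.4]
ft_force: [-2.6, 1.0, -1.2]
```

Resistance rose straight to about 2.5 N at the bar. A free lid would yield at about 0.5 N, so it is on the stop. I'll back off slowly and retreat.

```bash
python3 -m handwheel '[{"hand":0.0,"x":-0.0005,"y":0,"z":0,"spin":0},{"hand":0.0,"x":-0.001,"y":0,"z":0,"spin":0},{"hand":0.0,"x":-0.0015,"y":0,"z":0,"spin":0},{"hand":0.0,"x":-0.002,"y":0,"z":0,"spin":0},{"hand":0.0,"x":-0.0025,"y":0,"z":0,"spin":0},{"hand":0.0,"x":-0.003,"y":0,"z":0,"spin":0},{"hand":0.0,"x":-0.0035,"y":0,"z":0,"spin":0},{"hand":0.0,"x":-0.004,"y":0,"z":0,"spin":0},{"hand":0.0,"x":-0.005,"y":0,"z":0,"spin":0},{"hand":0.0,"x":-0.007,"y":0,"z":0,"spin":0},{"hand":0.0,"x":-0.02,"y":0,"z":0,"spin":0},{"hand":0.0,"x":-0.05,"y":0,"z":0.01,"spin":0},{"hand":0.0,"x":-0.09,"y":0,"z":0.03,"spin":0},{"hand":0.0,"x":-0.13,"y":0,"z":0.04,"spin":0},{"hand":0.0,"x":-0.17,"y":0,"z":0.04,"spin":0},{"hand":0.0,"x":-0.17,"y":0,"z":0.04,"spin":0},{"hand":0.0,"x":-0.17,"y":0,"z":0.04,"spin":0}]'
python3 - <<'E'
from h import *
S=read_camera("scene");D=read_camera("side")
o=cv2.imread("pics/d2.png")[:,:,::-1]; r=(slice(120,215),slice(305,350))
g=lambda i:np.float32(cv2.cvtColor(np.ascontiguousarray(i[r]),cv2.COLOR_RGB2GRAY))
print("lid shift px since release",cv2.phaseCorrelate(g(o),g(D["img"])))
m=cv2.inRange(cv2.cvtColor(S["img"],cv2.COLOR_RGB2HSV),(0,0,185),(180,40,255))[250:280,300:355]
ys,xs=np.nonzero(m);p=(xs.mean()+300,ys.mean()+250);q=plane(S,p,26)
X=np.array([np.cos(.137),np.sin(.137)]);d=q[:2]-[549.7,59.1];print(p,"block in box",d@X,d@[-X[1],X[0]],len(xs))
job_done(); print(state()["t"])
E
```

```text
t: 26.55
eef_pos: [477.1, 68.9, 236.7]
tcp_rot: [3.14, 0.0, 1.708]
ft_force: [1.8, 0.4, 0.3]
opening: 0.005
lid shift px since release ((0.5173157004708386, 0.012795025165367235), 0.9977282206217448)
(np.float64(324.5916149068323), np.float64(268.26863354037266)) block in box 3.296894480305461 5.520335769905757 644
the job is handed in; nothing more can be done
the job is handed in; nothing more can be done
```

The lid is open against the stop and the gauge block lies on the box floor. The job was handed in at about 26.6 s; it reports no verdict.

**What I did:**
- I pinched the bow pull, swung the lid along its arc, and felt for the stop. The level force at the pull went from about +0.3 to −2 N near 1.8 rad, which is roughly 5 N on the stop, and then I released it.
- I picked up the steel block and turned it so the gripper body stayed clear of the lid. I lowered it to touchdown at tool height 24 mm, as predicted, and let it go.
- I then pressed the pull lightly with closed fingers, up to about 2.5 N (one reading was 3.1 N), or roughly 5–7 N on the stop. I backed off slowly so the lid would stay on the stop.

**Last checks:**
- **Block:** the camera puts it about 3 mm and 6 mm off the centre of the floor, flat. I judged this roughly, from a colour mask.
- **Bystanders:** the gear, bush and loupe looked unmoved in the pictures; I did not re-measure them.
- **Lid:** after the last touch it stood about 0.5 px (roughly 0.5 mm) further back than after the first release. Its contact before that touch may therefore have been slight.
- **Not measured:** I could not read the contact force on the stop directly after letting go. I inferred it from how stiffly the lid resisted and from hinge friction.
- **Disagreement:** the wrist force read 1.8 N in x after retreating. I take that as braking of the arm, because nothing was touching it.

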